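Push the sample shuttle through its slot to the reader

TASK

The round shuttle of the grey sample changer has a guide pin below that runs in the slot of the plate. With the fingertips push it gently along the long slot to the cross slot, then sideways round the corner until it is fully home at the end where the tall reader with the round windows stands (not the low parking stop). Only push it, never pinch or lift it, and do not disturb the vial, the plunger and the funnel standing around the changer.

Things in the scene. Friction and masses are not known exactly. Their poses are not given: they have to be found in the camera images.
- changer: fixed grey plate on the worktop, 200 x 260 x 20 mm, yaw within 0.45 rad. Origin on its underside: the plate spans x = -105..95, y = -130..130 mm, top at z = 20 mm; its x axis points away from the robot, y left. A T-shaped slot 15 mm wide and 15 mm deep is cut in the top; the long slot runs along x on y = 0 from x = -62 mm to the cross slot
- slot_corner (a point): point on the plate's top (changer x = 45, y = 0 mm) where the long slot meets the middle of the cross slot; axes as the changer's. The cross slot runs along y to 62 mm either side of it. With the shuttle's origin here the pin is at the corner; fully home the origin is 57 mm to the reader's side of it, where the slot's end stops the pin
- shuttle: loose aluminium disc, 60 mm wide, 14 mm high, two dark grooves round the rim, a shallow metal cup (38 mm wide, 10 mm high) fixed on top; lies on the plate, 0.3 to 0.55 kg, slides easily (about 1 to 3 N). Origin: centre of the disc's underside. Below it a pin of 11 mm diameter, 13 mm long stands in the slot with 2 mm play each side. Starts in the long slot, 75 to 100 mm before the corner
- shuttle_rim (a point): point on the shuttle's axis at half the height of its disc, 7 mm above the plate: push on the rim (30 mm from here) at or below this height; pushing high or with more than about 12 N can tip the shuttle
- reader: fixed on the plate 107 mm left or right of the slot corner (differs from run to run), just beyond that end of the cross slot: white box 60 x 30 x 40 mm with a black round window on both long faces and a black round cap 30 mm wide on top, 50 mm high in all. Origin at the centre of its underside. The shuttle at home stands 5 mm short of it
- parking_stop: fixed low white bar on the plate at the other end of the cross slot, 60 x 30 x 14 mm, with two screws on top. Origin at the centre of its underside
- vial: bystander: loose glass vial with a white cap, 27 mm wide, 76 mm high, standing on the worktop to the left of the changer. Origin at the centre of its underside
- plunger: bystander: loose grey press plunger with a flat wider head, 39 mm wide and high, standing on the worktop to the right of the changer. Origin at the centre of its underside
- funnel: bystander: loose white funnel standing mouth down, 69 mm wide, 72 mm high, on the worktop beyond the changer. Origin at the centre of its underside

How it is judged:
On the way:
1. the shuttle is pushed along the long slot to the corner (x of shuttle in the frame of changer above 0.04 m and y of shuttle in the frame of changer between -0.012 and 0.012 m), for 0.05 s.
At the end, for the whole second after the job is handed in: the shuttle lies flat and at rest on the plate, its pin in the cross slot and within 4 mm of the slot's end at the reader (horizontal distance between shuttle and reader below 0.054 m and x of shuttle in the frame of changer between 0.04 and 0.05 m and height (world z) of shuttle below 0.0225 m and angle between shuttle's own z axis and vertical below 0.08 rad and linear speed of shuttle below 0.01 m/s); the robot touches nothing.
It fails at once if the shuttle is lifted or tipped: raised by more than 8 mm (height (world z) of shuttle above 0.028 m).
It fails at once if the shuttle is pinched or rammed: more than 35 N between fingers and shuttle (contact force between the fingers and shuttle above 35 N).
It fails at once if a bystander (vial, plunger, funnel) is moved by more than 12 mm (distance of any of vial, plunger, funnel from where it was at the start of the episode above 0.012 m).
It also fails if it takes over 38 s, if anything falls off the work surface, if the arm or the gripper's body presses on something with over 40 N, if the wrist force passes 120 N, or if a joint passes its speed limit or range.

ROBOT

A 6-joint arm with a two-finger parallel gripper is mounted at the origin on a cart in front of the work surface, level with it; the furniture and walls round the work are solid. World frame = base frame: x ahead of the robot, y to its left, z up, the work surface at z = 0. Lengths are in m, angles in rad, forces in N, time in s.
With the tool pointing down it reaches from about 0.35 to 0.85 m from the base axis. Payload 8.1 kg.
Tool frame: the origin (TCP) lies midway between the tips of the shut fingers; the grasp point (between the pads) lies 19 mm behind it; z points along the fingers, y is the direction in which the jaws open and shut (so a half turn about z gives the same grasp; the last joint's range is limited). The gripper opens to 93 mm and grips with 3 to 60 N. Pads are 15 mm wide; open, the fingers measure 128 mm over their backs; the gripper's body (75 mm by 188 mm) begins 65 mm behind the grasp point.
Start: joints at [1.182, 0.13, 1.488, -0, 1.523, -0.085], TCP at [0.179, 0.573, 0.189] pointing down, gripper open.
Joint ranges: [-2.96, 2.96], [-0.89, 2.26], [0.02, 2.5], [-1.34, 4.48], [0, 2.73], [-2.66, 2.66]. Speed limits (rad/s): [2.39, 2.39, 2.79, 3.14, 3.14, 3.14].

INTERFACE

Orientations are given as a rotation vector (axis times angle).
In Python, from plant import robot gives the robot as it stands. The module is installed in compiled form; this text tells all that it offers.
- The arm moves only by the shell command python3 -m pendant 'ROWS' [FORCE]. ROWS is JSON, a list of rows, each an object with "translation": the shift along the tool's x, y, z in mm, a list of three; "twist": the turn, a rotation vector about the tool's x, y, z in rad, a list of three; "grip": the opening, from -1 (shut) to 1 (fully open). A call has exactly 10 rows; each row shifts and turns the pose as measured when the row begins, along the tool's axes as they then stand; what a row does not reach is not made up. A row lasts 1/10 s, in which the tool goes at most 50 mm and 8.59 degrees, less where a joint would pass 70% of its speed; a pose out of reach is approached as far as the arm can. A call is refused whole if a number of a shift passes 50 or a number of a turn 0.15, either way. A call with a gripper value outside its range is refused whole. The fingers move at their own pace and stop on an object; FORCE is the grip in N (left out, the last holds). Time passes only in rows, so rows that do not move let the fingers close, or fill a call up. It gives the time, the measured TCP pose, the force and the opening at its end, in the units of the state.
- robot.read_state(): the state, without advancing time (a new reading comes with each control period).
- robot.read_camera(name): name is "side" or "top" or "wrist"; returns (picture, depth): 384x512x3 uint8, red, green, blue; 384x512 float32, m along the optical axis (not along the pixel's ray), 0 where there is no reading.
- robot.camera_info(name): a dict with "vertical_fov" (degrees; the focal length in pixels is half the picture's height over the tangent of half this angle, whatever the lens; pixels are square), "cx", "cy" (the principal point, pixels), "D" ([k1, k2, p1, p2, k3] as OpenCV has them; the pictures are not rectified), "cam_to_world" (4x4, takes a point from camera to world coordinates). Camera axes: x right, y up, looking along -z (the intrinsics and any distortion apply to the point x, -y, -z); pixel columns grow to the right and rows downward; lengths in m; the calibration is good to about 2 mm. A picture is of the moment at which its call begins: read the wrist's pose just before it. camera_info takes no time and is no camera call; for the wrist camera it gives the pose at the moment of the call.
- robot.close_job(): hands the job in, once; it reports no verdict.
The state is a dict: "t": time; "q": joint angles; "dq": joint speeds; "joint_torque": joint torques, N m; "tool_pos": TCP position; "orientation": TCP orientation; "force": force on the tool from outside, world axes, zero at the start; "wrist_torque": the same for the moment, N m; "opening": finger opening in m.
Only numpy, scipy, OpenCV 4.12 (cv2) and the standard library are available. Lean on these libraries where they do the work, as an engineer would, in place of code of your own. Each camera call takes 0.05 s, during which the arm holds its last target. There are 200 camera calls.

## Working session

There is one attempt and no reset: what is moved stays moved. The work goes in short steps, Python scripts to look and compute and a shell command to move; the robot and the scene stay as the last step left them, time stands still between calls to the robot, and variables do not carry over. Pictures are saved under pics/ and viewed, about 8 in all and at most 12, crops included, and the job is handed in when it is done.

```bash
mkdir -p pics
cat > h.py <<'E'
import numpy as np, cv2
from plant import robot
def K(n):
    i=robot.camera_info(n); f=192/np.tan(np.radians(i["vertical_fov"])/2)
    return np.array([[f,0,i["cx"]],[0,f,i["cy"]],[0,0,1]]),np.array(i["D"],float),np.array(i["cam_to_world"])
def ray(n,uv,info=None):
    k,D,T=info or K(n)
    p=cv2.undistortPoints(np.array(uv,float).reshape(-1,1,2),k,D).reshape(-1,2)
    d=np.c_[p[:,0],-p[:,1],-np.ones(len(p))]
    return T[:3,3],d@T[:3,:3].T
def atz(n,uv,z,info=None):
    o,d=ray(n,uv,info); return o+d*((z-o[2])/d[:,2])[:,None]
def bydepth(n,uv,dep,info=None):
    o,d=ray(n,uv,info); return np.array([o+di*dep[int(v),int(u)] for di,(u,v) in zip(d,uv)])
def proj(n,P,info=None):
    k,D,T=info or K(n); c=(np.array(P)-T[:3,3])@T[:3,:3]
    c=c*[1,-1,-1]; return cv2.projectPoints(c,np.zeros(3),np.zeros(3),k,D)[0].reshape(-1,2)
E
python3 - <<'E'
from h import *
s=robot.read_state(); print(s["t"],s["tool_pos"],s["orientation"],s["opening"])
for n in("top","side"):
    p,d=robot.read_camera(n); np.savez(f"{n}0.npz",p=p,d=d); cv2.imwrite(f"pics/{n}0.png",cv2.resize(p[:,:,::-1],(800,600))); k,D,T=K(n); print(n,k[0,0],D,T.round(3).tolist())
E
```

```text
0.0 [0.17923483 0.57197645 0.18771108] [-4.75239859e-01 -3.10502737e+00  2.68512948e-03] 0.09292895735271953
top 493.27954451027597 [-0.03885254  0.          0.          0.          0.        ] [[-0.015, 0.997, -0.077, 0.529], [-1.0, -0.014, 0.013, -0.009], [0.012, 0.078, 0.997, 1.174], [0.0, 0.0, 0.0, 1.0]]
side 426.45993634370774 [0.04510124 0.         0.         0.         0.        ] [[-0.913, -0.317, 0.256, 0.849], [0.407, -0.715, 0.568, 0.535], [0.003, 0.623, 0.782, 0.781], [0.0, 0.0, 0.0, 1.0]]
```

View pics/top0.png

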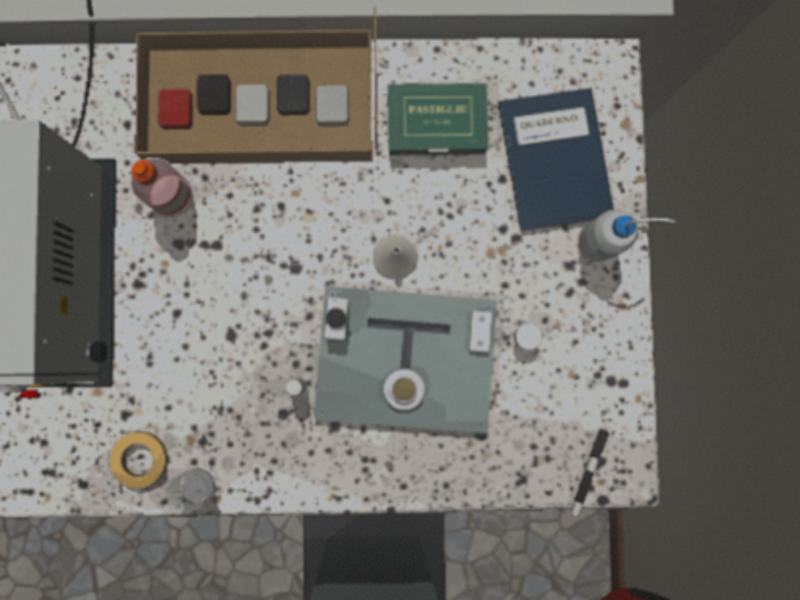

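View pics/side0.png

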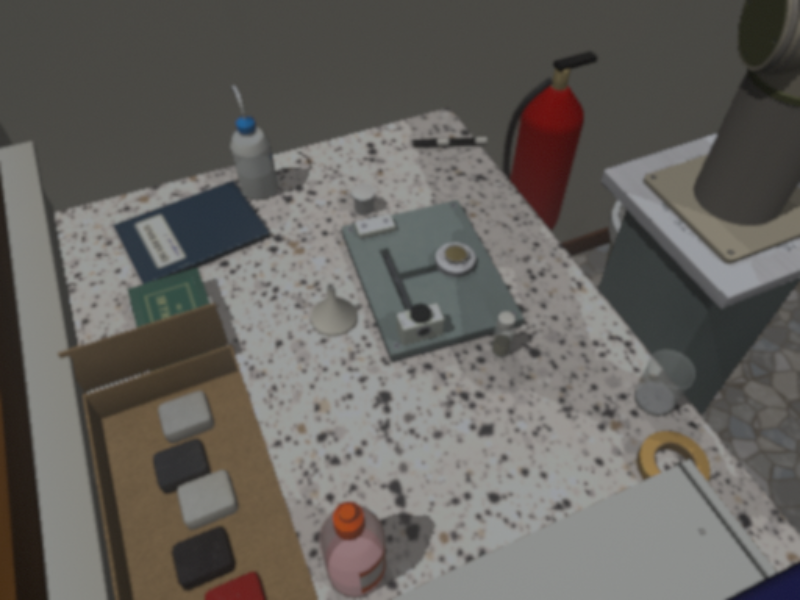

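Top view: the reader (black cap) is at about (336,318), on the left. The parking stop is on the right at (481,331), the shuttle at (404,389) and the slot junction near (409,325). The vial is at (294,387), the plunger at (528,336) and the funnel at (396,255). Next I'll enlarge the area around the plate.

Run:
```python
from h import *
a=np.load("top0.npz")["p"][170:290,170:350]; b=np.load("side0.npz")["p"][110:240,190:345]
cv2.imwrite("pics/topc.png",cv2.resize(a[:,:,::-1],None,fx=4.4,fy=4.4,interpolation=2))
cv2.imwrite("pics/sidec.png",cv2.resize(b[:,:,::-1],None,fx=4.5,fy=4.5,interpolation=2))
```

```text
(no output)
```

View pics/topc.png

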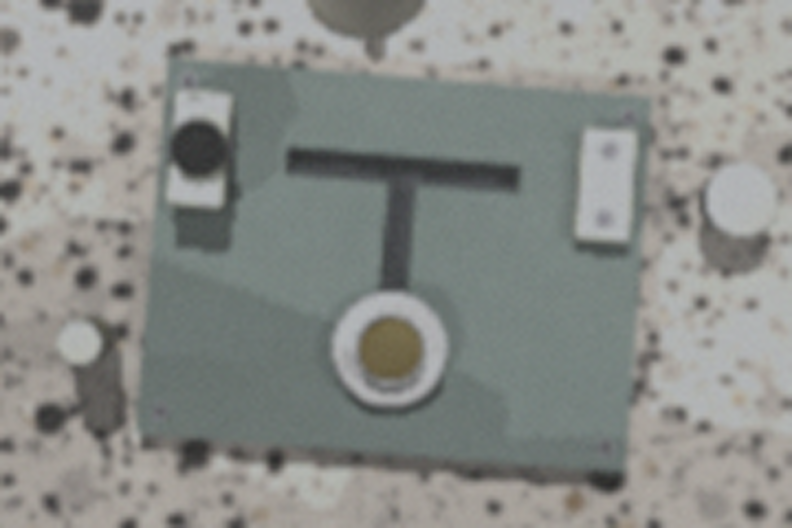

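View pics/sidec.png

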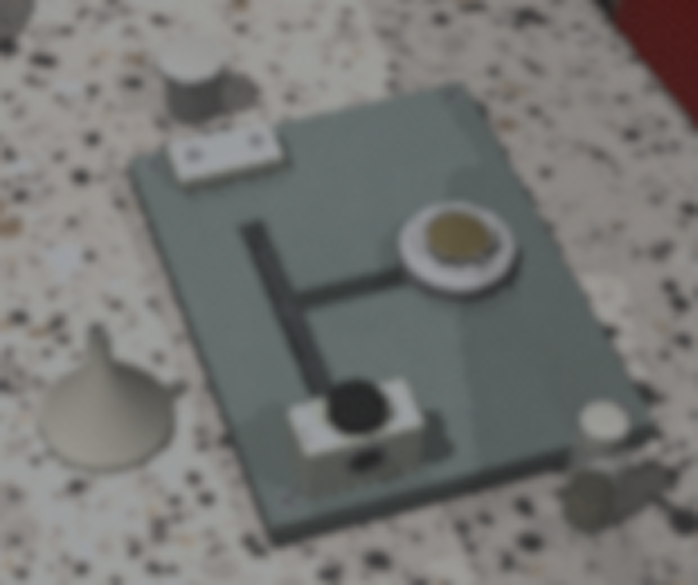

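```bash
cat >> h.py <<'E'
def fit(W,L):  # 2D rigid L->W
    W=np.array(W)[:,:2];L=np.array(L);w=W-W.mean(0);l=L-L.mean(0)
    a=np.arctan2((l[:,0]*w[:,1]-l[:,1]*w[:,0]).sum(),(l*w).sum()); R=np.array([[np.cos(a),-np.sin(a)],[np.sin(a),np.cos(a)]])
    t=W.mean(0)-R@L.mean(0); return a,R,t,np.linalg.norm(W-(L@R.T+t),axis=1)
E
python3 - <<'E'
from h import *
L=[[.095,.13],[.095,-.13],[-.105,-.13],[-.105,.13],[.045,.062],[.045,-.062],[.045,0]]
t=np.array([[170,60],[648,98],[624,465],[140,435],[288,160],[519,179],[403,169]])/4.4+170
s=np.array([[275,530],[133,160],[455,87],[648,428],[318,388],[253,228],[288,305]])/4.5+[190,110]
# triangulate
o1,d1=ray("top",t);o2,d2=ray("side",s)
for a,b in zip(d1,d2):
    x=np.linalg.lstsq(np.c_[a,-b],o2-o1,rcond=None); q=x[0]; print(((o1+a*q[0]+o2+b*q[1])/2).round(4), np.linalg.norm(o1+a*q[0]-o2-b*q[1]).round(4))
for n,p in(("top",t),("side",s)):
    a,R,T,r=fit(atz(n,p,.02),L); print(n,a,T,r.round(4))
    sh=(np.array([390,350])/4.4+170) if n=="top" else np.array([458,248])/4.5+[190,110]
    w=atz(n,[sh],.034 if n=="side" else .032)[0]; print("shuttle",w,R.T@(w[:2]-T))
for n,u,z in(("reader",[200,148],.07),("vial",[80,342],.076),("plunger",[740,200],.039)): print(n,atz("top",[np.array(u)/4.4+170],z)[0])
print("funnel",atz("side",[np.array([108,415])/4.5+[190,110]],.02)[0])
E
```

```text
[0.6529 0.0639 0.0167] 0.0029
[ 0.6281 -0.1915  0.0203] 0.0038
[ 0.4346 -0.1752  0.0154] 0.0009
[0.455  0.0811 0.0114] 0.0008
[5.996e-01 4.000e-04 2.440e-02] 0.001
[ 0.5859 -0.1218  0.0155] 0.0042
[ 0.5921 -0.0597  0.0208] 0.0036
top -0.08804990124453449 [ 0.54862861 -0.05651478] [0.0019 0.0027 0.0034 0.0016 0.0008 0.0005 0.0003]
shuttle [ 0.49819358 -0.05154918  0.032     ] [-0.0506763  0.0005113]
side -0.10086391801240382 [ 0.5479242  -0.05377544] [0.0031 0.0035 0.0066 0.0032 0.0064 0.0033 0.0026]
shuttle [ 0.49788639 -0.04817172  0.034     ] [-0.05034775  0.00053678]
reader [0.60312055 0.04495721 0.07      ]
vial [0.50571607 0.10605919 0.076     ]
plunger [ 0.57380576 -0.23648296  0.039     ]
funnel [ 0.70101094 -0.02986233  0.02      ]
```

```bash
python3 -m pendant '[{"translation":[0,0,0],"twist":[0,0,-0.105],"grip":-1},{"translation":[0,0,0],"twist":[0,0,-0.105],"grip":-1},{"translation":[-10,-30,0],"twist":[0,0,0],"grip":-1},{"translation":[-15,-30,0],"twist":[0,0,0],"grip":-1},{"translation":[-15,-30,0],"twist":[0,0,0],"grip":-1},{"translation":[-15,-30,0],"twist":[0,0,0],"grip":-1},{"translation":[-15,-30,0],"twist":[0,0,0],"grip":-1},{"translation":[-15,-30,0],"twist":[0,0,0],"grip":-1},{"translation":[-15,-30,0],"twist":[0,0,0],"grip":-1},{"translation":[-15,-30,0],"twist":[0,0,0],"grip":-1}]' 20
cat > st.py <<'E'
from h import *
from scipy.spatial.transform import Rotation as Ro
def st(yaw=-.092,O=(.5484,-.055)):
    s=robot.read_state(); R=Ro.from_rotvec(s["orientation"]).as_matrix()
    c,q=np.cos(yaw),np.sin(yaw); A=np.array([[c,-q],[q,c]])
    print("t",round(s["t"],2),"tcp",s["tool_pos"].round(4),"plate xy mm",(1000*A.T@(s["tool_pos"][:2]-O)).round(1),"toolx in plate",(A.T@R[:2,0]).round(3),"z",R[:,2].round(3),"F plate",(A.T@s["force"][:2]).round(1),s["force"][2].round(1),"open",round(s["opening"],4))
    return s
if __name__=="__main__": st()
E
python3 st.py
```

```text
t: 1.1
tool_pos: [0.2724, 0.3141, 0.182]
orientation: [-0.123, -3.133, 0.017]
force: [-0.2, 0.2, -0.7]
opening: 0.0179
t 1.1 tcp [0.2724 0.3141 0.182 ] plate xy mm [-308.8  342.2] toolx in plate [-1.    -0.014] z [-0.006 -0.011 -1.   ] F plate [-0.3  0.2] -0.7 open 0.0179
```

```bash
python3 -m pendant '[{"translation":[-22,-36,0],"twist":[0,0,0],"grip":-1},{"translation":[-22,-38,0],"twist":[0,0,0],"grip":-1},{"translation":[-22,-38,0],"twist":[0,0,0],"grip":-1},{"translation":[-22,-38,0],"twist":[0,0,0],"grip":-1},{"translation":[-22,-38,0],"twist":[0,0,0],"grip":-1},{"translation":[-22,-38,0],"twist":[0,0,0],"grip":-1},{"translation":[-22,-38,0],"twist":[0,0,0],"grip":-1},{"translation":[-22,-38,0],"twist":[0,0,0],"grip":-1},{"translation":[-20,-30,0],"twist":[0,0,0],"grip":-1},{"translation":[0,0,0],"twist":[0,0,0],"grip":-1}]'
python3 - <<'E'
from st import *
st(); i=K("wrist"); p,d=robot.read_camera("wrist"); np.savez("w1.npz",p=p,d=d,k=i[0],D=i[1],T=i[2]); cv2.imwrite("pics/w1.png",cv2.resize(p[:,:,::-1],(800,600)))
print(i[2].round(3))
E
```

```text
t: 2.1
tool_pos: [0.4448, -0.0507, 0.1821]
orientation: [-0.125, -3.133, 0.018]
force: [-0.6, -0.1, 0.5]
opening: 0.0003
t 2.1 tcp [ 0.4448 -0.0507  0.1821] plate xy mm [-103.6   -5.2] toolx in plate [-1.    -0.012] z [-0.006 -0.011 -1.   ] F plate [-0.5 -0.2] 0.5 open 0.0003
[[ 0.079 -0.965 -0.249  0.375]
 [ 0.997  0.074  0.032 -0.043]
 [-0.013 -0.251  0.968  0.379]
 [ 0.     0.     0.     1.   ]]
```

View pics/w1.png

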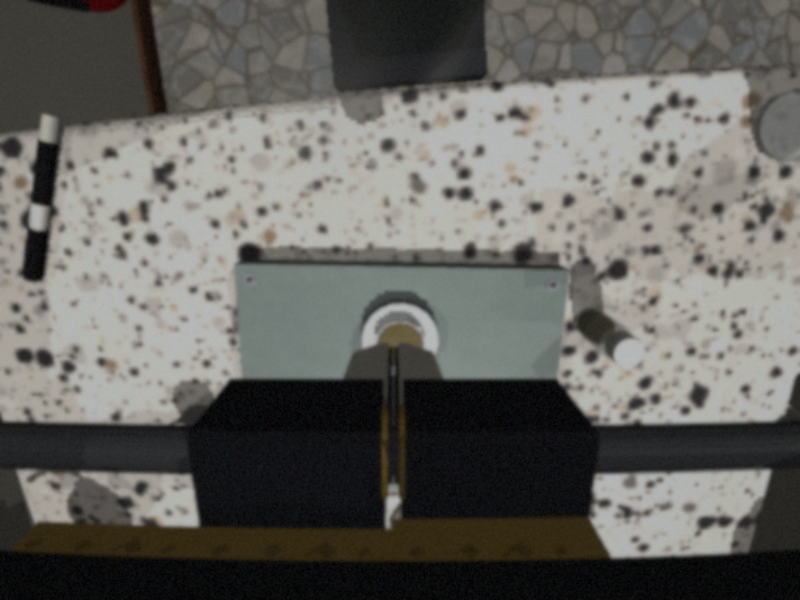

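Wrist view: the near plate corners are at (237,264) and (567,268). The shuttle rim runs from (361,335) to (439,335), with its top at (400,302), just beyond the fingertips at about (395,350).

Run:
```python
from h import *
w=np.load("w1.npz"); i=(w["k"],w["D"],w["T"]); S=.64
P=np.array([[237,264],[567,268]])*S
a=atz("wrist",P,.02,i); print(a.round(4), np.linalg.norm(a[0]-a[1]), np.arctan2(-(a[1]-a[0])[0],(a[1]-a[0])[1]))
r=atz("wrist",np.array([[361,335],[439,335],[400,302]])*S,.032,i); print(r.round(4))
c,q=np.cos(-.092),np.sin(-.092);A=np.array([[c,-q],[q,c]])
for v in np.r_[a,r]: print((1000*A.T@(v[:2]-[.5484,-.055])).round(1))
```

```text
[[ 0.4326 -0.174   0.02  ]
 [ 0.4554  0.081   0.02  ]] 0.255989684093159 -0.0891738063925851
[[ 0.4937 -0.0819  0.032 ]
 [ 0.4982 -0.0216  0.032 ]
 [ 0.4695 -0.0497  0.032 ]]
[-104.3 -129.1]
[-105.1  126.8]
[-52.  -31.8]
[-53.1  28.6]
[-79.  -2.]
```

```bash
python3 -m pendant '[{"translation":[4,4,20],"twist":[0,0,0],"grip":-1},{"translation":[0,0,22],"twist":[0,0,0],"grip":-1},{"translation":[0,0,22],"twist":[0,0,0],"grip":-1},{"translation":[0,0,22],"twist":[0,0,0],"grip":-1},{"translation":[0,0,22],"twist":[0,0,0],"grip":-1},{"translation":[0,0,20],"twist":[0,0,0],"grip":-1},{"translation":[0,0,14],"twist":[0,0,0],"grip":-1},{"translation":[0,0,6],"twist":[0,0,0],"grip":-1},{"translation":[0,0,3],"twist":[0,0,0],"grip":-1},{"translation":[0,0,0],"twist":[0,0,0],"grip":-1}]'; python3 st.py
```

```text
t: 3.15
tool_pos: [0.4346, -0.0366, 0.025]
orientation: [-0.114, -3.13, 0.01]
force: [0.5, -1.4, 0.2]
opening: 0.0011
t 3.15 tcp [ 0.4346 -0.0366  0.025 ] plate xy mm [-115.     7.9] toolx in plate [-1.    -0.019] z [-0.01  -0.006 -1.   ] F plate [ 0.6 -1.3] 0.2 open 0.0011
```

```bash
python3 -m pendant '[{"translation":[0,-4,1],"twist":[0,0,0],"grip":-1},{"translation":[0,-4,1],"twist":[0,0,0],"grip":-1},{"translation":[-4,0,0],"twist":[0,0,0],"grip":-1},{"translation":[-4,0,0],"twist":[0,0,0],"grip":-1},{"translation":[-4,0,0],"twist":[0,0,0],"grip":-1},{"translation":[-3,0,0],"twist":[0,0,0],"grip":-1},{"translation":[-3,0,0],"twist":[0,0,0],"grip":-1},{"translation":[-3,0,0],"twist":[0,0,0],"grip":-1},{"translation":[-3,0,0],"twist":[0,0,0],"grip":-1},{"translation":[-3,0,0],"twist":[0,0,0],"grip":-1}]'; python3 st.py
```

```text
t: 4.15
tool_pos: [0.4659, -0.0479, 0.0259]
orientation: [-0.114, -3.135, 0.012]
force: [0.1, 0.0, 0.1]
opening: 0.0006
t 4.15 tcp [ 0.4659 -0.0479  0.0259] plate xy mm [-82.8  -0.5] toolx in plate [-1.    -0.019] z [-0.005 -0.007 -1.   ] F plate [0.1 0. ] 0.1 open 0.0006
```

```bash
python3 -m pendant '[{"translation":[-3,0,1],"twist":[0,0,0],"grip":-1},{"translation":[-3,0,1],"twist":[0,0,0],"grip":-1},{"translation":[-4,0,0.5],"twist":[0,0,0],"grip":-1},{"translation":[-4,0,0],"twist":[0,0,0],"grip":-1},{"translation":[-4,0,0],"twist":[0,0,0],"grip":-1},{"translation":[-4,0,0],"twist":[0,0,0],"grip":-1},{"translation":[-4,0,0],"twist":[0,0,0],"grip":-1},{"translation":[-4,0,0],"twist":[0,0,0],"grip":-1},{"translation":[-4,0,0],"twist":[0,0,0],"grip":-1},{"translation":[-4,0,0],"twist":[0,0,0],"grip":-1}]'; python3 st.py
```

```text
t: 5.15
tool_pos: [0.5071, -0.0509, 0.0228]
orientation: [-0.114, -3.135, 0.012]
force: [-0.0, 0.8, 0.9]
opening: 0.0005
t 5.15 tcp [ 0.5071 -0.0509  0.0228] plate xy mm [-41.5   0.3] toolx in plate [-1.    -0.019] z [-0.005 -0.007 -1.   ] F plate [-0.1  0.8] 0.9 open 0.0005
```

Run:
```python
from h import *
p,d=robot.read_camera("side"); np.savez("s2.npz",p=p,d=d)
cv2.imwrite("pics/s2.png",cv2.resize(p[110:240,190:345,::-1],None,fx=4.5,fy=4.5,interpolation=2))
```

```text
(no output)
```

View pics/s2.png

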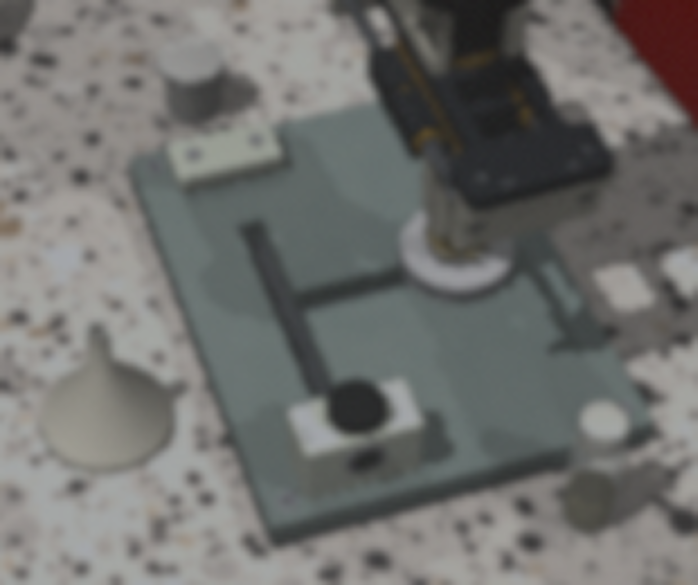

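Run:
```python
from st import *
s=st(); p=s["tool_pos"]
for dz in(0,.015,.03,.05): print(dz,((proj("side",[p+[0,0,dz]])[0]-[190,110])*4.5).round(), ((proj("top",[p+[0,0,dz]])[0]-[170,170])*4.4).round())
d0=np.load("side0.npz")["d"]; d=np.load("s2.npz")["d"]
for u,v in((450,250),(450,230),(445,210),(425,250),(460,285),(500,262)):
    q=np.array([[u/4.5+190,v/4.5+110]]); print(u,v,bydepth("side",q,d).round(4),bydepth("side",q,d0).round(4))
```

```text
t 5.2 tcp [ 0.5077 -0.0509  0.023 ] plate xy mm [-40.9   0.3] toolx in plate [-1.    -0.019] z [-0.004 -0.007 -1.   ] F plate [-0.4  0.2] 0.2 open 0.0004
0 [438. 264.] [388. 331.]
0.015 [439. 245.] [389. 332.]
0.03 [441. 225.] [390. 333.]
0.05 [443. 199.] [391. 333.]
450 250 [[ 0.5066 -0.0414  0.0432]] [[ 0.5043 -0.0453  0.0382]]
450 230 [[0.5481 0.027  0.1445]] [[ 0.5001 -0.0544  0.0427]]
445 210 [[ 0.5146 -0.0364  0.0815]] [[ 0.4968 -0.0669  0.0443]]
425 250 [[ 0.5159 -0.051   0.0376]] [[ 0.514  -0.0545  0.0332]]
460 285 [[ 0.5076 -0.0264  0.0319]] [[ 0.5074 -0.0268  0.0314]]
500 262 [[ 0.4816 -0.0317  0.0325]] [[ 0.4824 -0.0305  0.0341]]
```

The side view shows the shuttle unmoved and the fingertips at about (450,250), over the cup. That disagrees with the reported tip height of 23 mm, so I'll look closer from all the cameras before moving.

Run:
```python
from h import *
s,_=robot.read_camera("side"); t,_=robot.read_camera("top"); i=K("wrist"); w,wd=robot.read_camera("wrist"); np.savez("w2.npz",p=w,d=wd,k=i[0],D=i[1],T=i[2]); np.savez("t2.npz",p=t)
a=cv2.resize(s[135:185,265:315],(400,400),interpolation=2); b=cv2.resize(t[200:280,215:295],(400,400),interpolation=2)
c=cv2.resize(w[140:260,200:310],(218,200)) ; c=cv2.resize(w[100:250,100:410],(413,200),interpolation=2)
o=np.zeros((600,800,3),np.uint8); o[:400,:400]=a;o[:400,400:]=b;o[400:,:413]=c
cv2.imwrite("pics/m2.png",o[:,:,::-1])
```

```text
(no output)
```

View pics/m2.png

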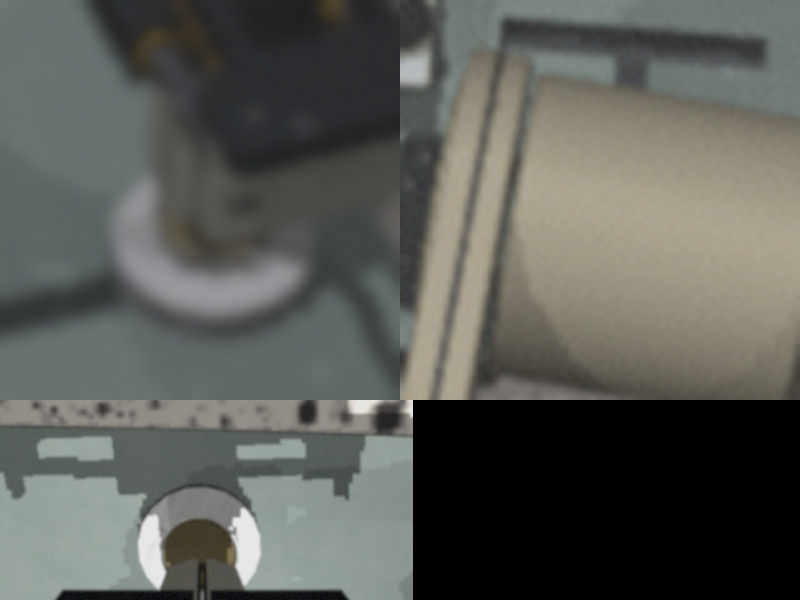

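Run:
```python
from st import *
s=st()
for n in("w1","w2"):
    w=np.load(n+".npz"); i=(w["k"],w["D"],w["T"]); tc=np.array([.4448,-.0507,.1821]) if n=="w1" else s["tool_pos"]
    print(n,"f",i[0][0,0],[proj("wrist",[tc+[0,0,z]],i)[0].round(1).tolist() for z in(-.02,0,.02,.04)])
    for u in(240,252,265):
        for v in range(205,262,5):
            q=bydepth("wrist",[[u,v]],w["d"],i)[0]; print((q-tc).round(3) if n=="w1" else q.round(3),end=";")
        print()
    # plate height via depth
    g=[[130,210],[180,180],[330,200],[340,230]] if n=="w1" else [[110,180],[130,230],[380,220]]
    print(bydepth("wrist",g,w["d"],i)[:,2].round(4))
t=np.load("top0.npz")["d"];print("top depth plate z",bydepth("top",[[225,250],[290,260],[300,230]],t)[:,2])
```

```text
t 5.35 tcp [ 0.5067 -0.0508  0.0227] plate xy mm [-41.9   0.3] toolx in plate [-1.    -0.019] z [-0.005 -0.007 -1.   ] F plate [-0.9  0.1] 0.3 open 0.0001
w1 f 303.18082299036905 [[252.6, 207.2], [252.4, 216.1], [252.1, 226.8], [251.7, 240.0]]
[ 0.037 -0.019 -0.147];[ 0.043 -0.02  -0.147];[ 0.05  -0.02  -0.148];[-0.01  -0.006  0.033];[-0.01  -0.006  0.041];[-0.01  -0.005  0.048];[-0.009 -0.005  0.053];[-0.009 -0.005  0.06 ];[-0.035  0.001  0.122];[-0.035  0.001  0.125];[-0.036  0.001  0.129];[-0.035  0.001  0.131];
[ 0.038 -0.005 -0.148];[ 0.042 -0.005 -0.14 ];[ 0.048 -0.006 -0.14 ];[ 0.054 -0.006 -0.14 ];[-0.008  0.001  0.036];[-0.007  0.001  0.043];[-0.007  0.001  0.05 ];[-0.008  0.001  0.057];[-0.007  0.001  0.062];[-0.006  0.001  0.066];[-0.004  0.001  0.066];[-0.002  0.001  0.067];
[ 0.04   0.011 -0.148];[ 0.043  0.01  -0.141];[ 0.049  0.01  -0.141];[ 0.056  0.009 -0.141];[-0.008  0.008  0.04 ];[-0.009  0.008  0.048];[-0.008  0.008  0.053];[-0.008  0.007  0.059];[-0.034  0.007  0.122];[-0.034  0.007  0.125];[-0.034  0.007  0.128];[-0.035  0.007  0.131];
[0.0009 0.0202 0.0208 0.0
[... 300 characters left out ...]
;[ 0.471 -0.051  0.149];[ 0.472 -0.051  0.151];[ 0.472 -0.051  0.153];
[ 0.493 -0.05   0.042];[ 0.496 -0.05   0.042];[ 0.5   -0.05   0.041];[ 0.503 -0.051  0.042];[ 0.499 -0.05   0.059];[ 0.499 -0.05   0.067];[ 0.499 -0.05   0.073];[ 0.5   -0.05   0.079];[ 0.499 -0.05   0.085];[ 0.501 -0.05   0.088];[ 0.503 -0.05   0.089];[ 0.505 -0.051  0.09 ];
[ 0.493 -0.042  0.043];[ 0.497 -0.042  0.042];[ 0.5   -0.042  0.042];[ 0.504 -0.043  0.041];[ 0.498 -0.043  0.063];[ 0.498 -0.043  0.07 ];[ 0.499 -0.044  0.076];[ 0.498 -0.044  0.083];[ 0.473 -0.044  0.144];[ 0.472 -0.044  0.147];[ 0.472 -0.045  0.151];[ 0.472 -0.045  0.153];
[0.0205 0.0209 0.0208]
top depth plate z [0.02334725 0.02085018 0.0209423 ]
```

The depth data show the real fingertips end well above the reported TCP, so they passed over the cup without touching the shuttle. I'll measure that offset.

Run:
```python
from st import *
for n,tc in(("w1",np.array([.4448,-.0507,.1821])),("w2",np.array([.5067,-.0508,.0227]))):
    w=np.load(n+".npz"); i=(w["k"],w["D"],w["T"]); U,V=np.meshgrid(np.arange(215,292),np.arange(195,260)); uv=np.c_[U.ravel(),V.ravel()]
    q=bydepth("wrist",uv,w["d"],i)-tc; lim=.0 if n=="w1" else .026
    m=(abs(q[:,0])<.02)&(abs(q[:,1])<.04)&(q[:,2]>lim)&(q[:,2]<.06); q=q[m]
    for a in np.arange(-.032,.033,.004):
        k=abs(q[:,1]-a)<.002
        if k.any(): j=q[k]; print(n,round(a,3),k.sum(),j[j[:,2].argmin()].round(4))
s=np.load("s2.npz")["d"]; U,V=np.meshgrid(np.arange(270,312),np.arange(140,175)); uv=np.c_[U.ravel(),V.ravel()]
q=bydepth("side",uv,s)-tc; m=(abs(q[:,0])<.012)&(abs(q[:,1])<.02)&(q[:,2]<.07)
for a in np.arange(.008,.07,.004):
    k=m&(abs(q[:,2]-a)<.002)
    if k.any(): print("side z",round(a,3),k.sum(),q[k].mean(0).round(4))
```

```text
w1 -0.016 7 [-0.0095 -0.0141  0.046 ]
w1 -0.012 119 [-0.0096 -0.0105  0.0365]
w1 -0.008 142 [-0.0096 -0.0061  0.0326]
w1 -0.004 159 [-0.0088 -0.0028  0.0294]
w1 0.0 175 [-0.0091 -0.0016  0.0303]
w1 0.004 154 [-0.0086  0.0054  0.0303]
w1 0.008 149 [-0.0086  0.0065  0.0323]
w1 0.012 132 [-0.0083  0.0104  0.0356]
w1 0.016 47 [-0.008   0.0141  0.0403]
w2 -0.016 15 [-0.0094 -0.0142  0.0422]
w2 -0.012 127 [-0.0094 -0.0101  0.0368]
w2 -0.008 143 [-0.0092 -0.0064  0.0321]
w2 -0.004 159 [-0.0089 -0.003   0.0302]
w2 0.0 164 [-0.0072  0.001   0.0313]
w2 0.004 163 [-0.0083  0.0052  0.03  ]
w2 0.008 144 [-0.008   0.0068  0.0329]
w2 0.012 130 [-0.008   0.0102  0.0352]
w2 0.016 37 [-0.0073  0.0143  0.0403]
side z 0.008 7 [0.0016 0.0157 0.0092]
side z 0.012 52 [0.0049 0.0053 0.0118]
side z 0.016 22 [-0.0006  0.006   0.0166]
side z 0.02 32 [0.0007 0.0047 0.0194]
side z 0.024 4 [0.0003 0.007  0.0229]
side z 0.032 4 [ 0.0079 -0.0022  0.0324]
side z 0.036 4 [ 0.0082 -0.0006  0.0366]
side z 0.04 10 [0.008  0.0007 0.0399]
side z 0.044 6 [0.0079 0.0015 0.0442]
side z 0.048 10 [0.0081 0.0035 0.0483]
side z 0.052 7 [0.0075 0.0065 0.0518]
side z 0.056 10 [0.008  0.0039 0.0559]
side z 0.06 9 [0.0082 0.0053 0.0601]
side z 0.064 11 [0.0082 0.0021 0.0641]
side z 0.068 8 [0.0084 0.0015 0.0684]
```

Both cameras agree. The real tips end about 30 mm above the reported TCP and are 16 mm thick along tool x, with a tapered end along tool y. I'll back off, then descend until the reported z is about -6 mm, which puts the real tip near 24 mm.

```bash
python3 -m pendant '[{"translation":[8,0,-3],"twist":[0,0,0],"grip":-1},{"translation":[12,0,0],"twist":[0,0,0],"grip":-1},{"translation":[12,0,0],"twist":[0,0,0],"grip":-1},{"translation":[12,0,0],"twist":[0,0,0],"grip":-1},{"translation":[12,0,0],"twist":[0,0,0],"grip":-1},{"translation":[8,0,0],"twist":[0,0,0],"grip":-1},{"translation":[0,0,0],"twist":[0,0,0],"grip":-1},{"translation":[0,0,10],"twist":[0,0,0],"grip":-1},{"translation":[0,0,8],"twist":[0,0,0],"grip":-1},{"translation":[0,0,4],"twist":[0,0,0],"grip":-1}]'; python3 st.py
```

```text
t: 6.35
tool_pos: [0.4381, -0.0459, 0.0038]
orientation: [-0.114, -3.136, 0.012]
force: [-0.9, -0.6, -0.1]
opening: 0.0004
t 6.35 tcp [ 0.4381 -0.0459  0.0038] plate xy mm [-110.7   -1.1] toolx in plate [-1.    -0.019] z [-0.004 -0.008 -1.   ] F plate [-0.9 -0.7] -0.1 open 0.0004
```

```bash
python3 -m pendant '[{"translation":[0,0,4],"twist":[0,0,0],"grip":-1},{"translation":[0,0,3],"twist":[0,0,0],"grip":-1},{"translation":[0,0,2],"twist":[0,0,0],"grip":-1},{"translation":[0,0,0],"twist":[0,0,0],"grip":-1},{"translation":[-3,0,0],"twist":[0,0,0],"grip":-1},{"translation":[-3,0,0],"twist":[0,0,0],"grip":-1},{"translation":[-3,0,0],"twist":[0,0,0],"grip":-1},{"translation":[-3,0,0],"twist":[0,0,0],"grip":-1},{"translation":[-3,0,0],"twist":[0,0,0],"grip":-1},{"translation":[0,0,0],"twist":[0,0,0],"grip":-1}]'
python3 - <<'E'
from st import *
s=st(); i=K("wrist"); p,d=robot.read_camera("wrist"); np.savez("w3.npz",p=p,d=d,k=i[0],D=i[1],T=i[2])
U,V=np.meshgrid(np.arange(215,292),np.arange(195,260)); uv=np.c_[U.ravel(),V.ravel()]
q=bydepth("wrist",uv,d,i)-s["tool_pos"]
m=(q[:,0]<-.003)&(q[:,0]>-.014)&(abs(q[:,1])<.02)&(q[:,2]>.027); print("tip z",q[m][:,2].min()+s["tool_pos"][2])
E
```

```text
t: 7.35
tool_pos: [0.4549, -0.0472, -0.0069]
orientation: [-0.114, -3.135, 0.012]
force: [0.5, 0.9, 0.1]
opening: 0.0008
t 7.35 tcp [ 0.4549 -0.0472 -0.0069] plate xy mm [-93.8  -0.8] toolx in plate [-1.    -0.019] z [-0.005 -0.007 -1.   ] F plate [0.4 0.9] 0.1 open 0.0008
tip z 0.020132060045631617
```

```bash
python3 -m pendant '[{"translation":[-2,0,-1],"twist":[0,0,0],"grip":-1},{"translation":[-3,0,0],"twist":[0,0,0],"grip":-1},{"translation":[-3,0,0],"twist":[0,0,0],"grip":-1},{"translation":[-3,0,0],"twist":[0,0,0],"grip":-1},{"translation":[-4,0,0],"twist":[0,0,0],"grip":-1},{"translation":[-4,0,0],"twist":[0,0,0],"grip":-1},{"translation":[-4,0,0],"twist":[0,0,0],"grip":-1},{"translation":[-4,0,0],"twist":[0,0,0],"grip":-1},{"translation":[-4,0,0],"twist":[0,0,0],"grip":-1},{"translation":[-4,0,0],"twist":[0,0,0],"grip":-1}]'; python3 st.py
```

```text
t: 8.4
tool_pos: [0.4909, -0.0497, -0.0067]
orientation: [-0.114, -3.132, 0.011]
force: [-1.8, 0.0, 0.5]
opening: 0.0006
t 8.4 tcp [ 0.4909 -0.0497 -0.0067] plate xy mm [-57.7  -0. ] toolx in plate [-1.    -0.019] z [-0.008 -0.007 -1.   ] F plate [-1.8 -0.1] 0.5 open 0.0006
```

```bash
python3 -m pendant '[{"translation":[-4,0,-0.5],"twist":[0,0,0],"grip":-1},{"translation":[-5,0,0],"twist":[0,0,0],"grip":-1},{"translation":[-5,0,0],"twist":[0,0,0],"grip":-1},{"translation":[-5,0,0],"twist":[0,0,0],"grip":-1},{"translation":[-5,0,0],"twist":[0,0,0],"grip":-1},{"translation":[-5,0,0],"twist":[0,0,0],"grip":-1},{"translation":[-5,0,0],"twist":[0,0,0],"grip":-1},{"translation":[-5,0,0],"twist":[0,0,0],"grip":-1},{"translation":[-4,0,0],"twist":[0,0,0],"grip":-1},{"translation":[-4,0,0],"twist":[0,0,0],"grip":-1}]'; python3 st.py
```

```text
t: 9.4
tool_pos: [0.5422, -0.0535, -0.0067]
orientation: [-0.114, -3.132, 0.011]
force: [-1.3, 0.8, 0.7]
opening: 0.0005
t 9.4 tcp [ 0.5422 -0.0535 -0.0067] plate xy mm [-6.3  0.9] toolx in plate [-1.    -0.019] z [-0.008 -0.007 -1.   ] F plate [-1.3  0.7] 0.7 open 0.0005
```

Shuttle is at about x = 32 mm, so 13–15 mm remain to the wall.

```bash
python3 -m pendant '[{"translation":[-3,0,0],"twist":[0,0,0],"grip":-1},{"translation":[-3,0,0],"twist":[0,0,0],"grip":-1},{"translation":[-2,0,0],"twist":[0,0,0],"grip":-1},{"translation":[-2,0,0],"twist":[0,0,0],"grip":-1},{"translation":[-1.5,0,0],"twist":[0,0,0],"grip":-1},{"translation":[-1,0,0],"twist":[0,0,0],"grip":-1},{"translation":[-1,0,0],"twist":[0,0,0],"grip":-1},{"translation":[0,0,0],"twist":[0,0,0],"grip":-1},{"translation":[0,0,0],"twist":[0,0,0],"grip":-1},{"translation":[0,0,0],"twist":[0,0,0],"grip":-1}]'; python3 st.py
```

```text
t: 10.4
tool_pos: [0.5567, -0.0545, -0.007]
orientation: [-0.114, -3.131, 0.011]
force: [-1.1, 0.1, 0.0]
opening: 0.0004
t 10.4 tcp [ 0.5567 -0.0545 -0.007 ] plate xy mm [8.2 1.3] toolx in plate [-1.    -0.019] z [-0.009 -0.007 -1.   ] F plate [-1.1  0. ] 0.0 open 0.0004
```

```bash
python3 -m pendant '[{"translation":[-1,0,0],"twist":[0,0,0],"grip":-1},{"translation":[0,0,0],"twist":[0,0,0],"grip":-1},{"translation":[4,0,0],"twist":[0,0,0],"grip":-1},{"translation":[8,0,0],"twist":[0,0,0],"grip":-1},{"translation":[8,-8,0],"twist":[0,0,0],"grip":-1},{"translation":[8,-12,0],"twist":[0,0,0],"grip":-1},{"translation":[4,-15,0],"twist":[0,0,0],"grip":-1},{"translation":[0,-15,0],"twist":[0,0,0],"grip":-1},{"translation":[0,-8,0],"twist":[0,0,0],"grip":-1},{"translation":[0,0,0],"twist":[0,0,0],"grip":-1}]'
python3 - <<'E'
from st import *
s=st(); print(s["q"].round(3))
p,d=robot.read_camera("side"); np.savez("s3.npz",p=p,d=d)
cv2.imwrite("pics/s3.png",cv2.resize(p[110:240,190:345,::-1],None,fx=4.5,fy=4.5,interpolation=2))
E
```

```text
t: 11.4
tool_pos: [0.5169, -0.115, -0.0059]
orientation: [-0.114, -3.132, 0.013]
force: [1.0, -0.1, 1.0]
opening: 0.0007
t 11.4 tcp [ 0.5169 -0.115  -0.0059] plate xy mm [-25.9 -62.6] toolx in plate [-1.    -0.019] z [-0.007 -0.008 -1.   ] F plate [ 1. -0.] 1.0 open 0.0007
[-0.308  0.134  1.858 -0.011  1.154 -1.802]
```

View pics/s3.png

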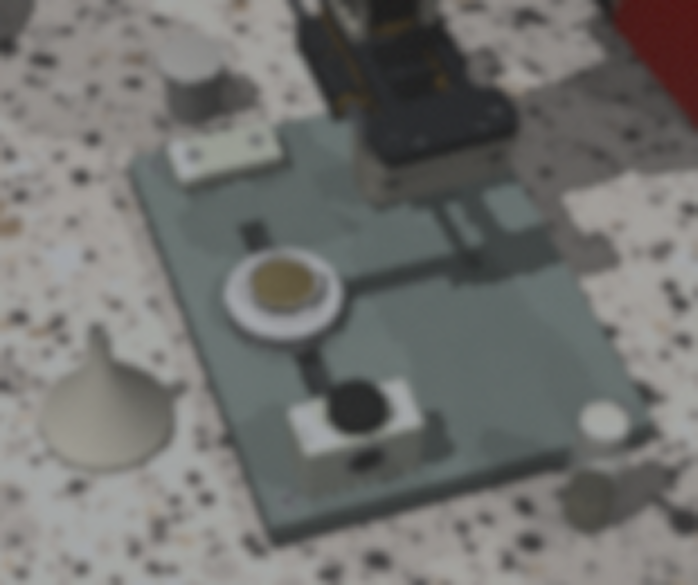

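```bash
python3 -m pendant '[{"translation":[0,0,0],"twist":[0,0,0.147],"grip":-1},{"translation":[0,0,0],"twist":[0,0,0.147],"grip":-1},{"translation":[0,0,0],"twist":[0,0,0.147],"grip":-1},{"translation":[0,0,0],"twist":[0,0,0.147],"grip":-1},{"translation":[0,0,0],"twist":[0,0,0.147],"grip":-1},{"translation":[0,0,0],"twist":[0,0,0.147],"grip":-1},{"translation":[0,0,0],"twist":[0,0,0.147],"grip":-1},{"translation":[0,0,0],"twist":[0,0,0.147],"grip":-1},{"translation":[0,0,0],"twist":[0,0,0.147],"grip":-1},{"translation":[0,0,0],"twist":[0,0,0.147],"grip":-1}]'
python3 - <<'E'
from st import *
st()
w=atz("side",[np.array([284,293])/4.5+[190,110]],.034)[0]
c,q=np.cos(-.092),np.sin(-.092);A=np.array([[c,-q],[q,c]])
print("shuttle plate",1000*A.T@(w[:2]-[.5484,-.055]))
E
```

```text
t: 12.45
tool_pos: [0.5167, -0.1096, -0.0063]
orientation: [-2.223, -2.218, 0.014]
force: [0.0, 0.1, 0.0]
opening: 0.0004
t 12.45 tcp [ 0.5167 -0.1096 -0.0063] plate xy mm [-26.5 -57.3] toolx in plate [-0.09   0.996] z [-0.007 -0.005 -1.   ] F plate [0.  0.1] 0.0 open 0.0004
shuttle plate [45.25390167  2.53278295]
```

```bash
python3 -m pendant '[{"translation":[0,0,0],"twist":[0,0,0.09],"grip":-1},{"translation":[0,10,0],"twist":[0,0,0],"grip":-1},{"translation":[0,13,0],"twist":[0,0,0],"grip":-1},{"translation":[0,13,0],"twist":[0,0,0],"grip":-1},{"translation":[0,13,0],"twist":[0,0,0],"grip":-1},{"translation":[0,13,0],"twist":[0,0,0],"grip":-1},{"translation":[0,8,0],"twist":[0,0,0],"grip":-1},{"translation":[0,0,0],"twist":[0,0,0],"grip":-1},{"translation":[3,0,0],"twist":[0,0,0],"grip":-1},{"translation":[3,0,0],"twist":[0,0,0],"grip":-1}]'; python3 st.py
```

```text
t: 13.45
tool_pos: [0.5927, -0.1068, -0.0076]
orientation: [-2.306, -2.132, 0.012]
force: [0.8, 0.7, -0.3]
opening: 0.0005
t 13.45 tcp [ 0.5927 -0.1068 -0.0076] plate xy mm [ 48.9 -47.5] toolx in plate [-0.014  1.   ] z [-0.007 -0.004 -1.   ] F plate [0.7 0.7] -0.3 open 0.0005
```

Good. I'll raise 1.5 mm, correct x by -3 mm and push toward the reader; 66 mm is left to the expected end.

```bash
python3 -m pendant '[{"translation":[3,-3,-1.5],"twist":[0,0,0],"grip":-1},{"translation":[3,0,0],"twist":[0,0,0],"grip":-1},{"translation":[3,0,0],"twist":[0,0,0],"grip":-1},{"translation":[4,0,0],"twist":[0,0,0],"grip":-1},{"translation":[4,0,0],"twist":[0,0,0],"grip":-1},{"translation":[4,0,0],"twist":[0,0,0],"grip":-1},{"translation":[4,0,0],"twist":[0,0,0],"grip":-1},{"translation":[4,0,0],"twist":[0,0,0],"grip":-1},{"translation":[4,0,0],"twist":[0,0,0],"grip":-1},{"translation":[4,0,0],"twist":[0,0,0],"grip":-1}]'; python3 st.py
```

```text
t: 14.45
tool_pos: [0.5911, -0.0666, -0.006]
orientation: [-2.305, -2.132, 0.014]
force: [0.1, -0.3, -0.5]
opening: 0.0005
t 14.45 tcp [ 0.5911 -0.0666 -0.006 ] plate xy mm [43.6 -7.6] toolx in plate [-0.014  1.   ] z [-0.007 -0.005 -1.   ] F plate [ 0.1 -0.3] -0.5 open 0.0005
```

```bash
python3 -m pendant '[{"translation":[4,0,0],"twist":[0,0,0],"grip":-1},{"translation":[4,0,0],"twist":[0,0,0],"grip":-1},{"translation":[4,0,0],"twist":[0,0,0],"grip":-1},{"translation":[3,0,0],"twist":[0,0,0],"grip":-1},{"translation":[3,0,0],"twist":[0,0,0],"grip":-1},{"translation":[2,0,0],"twist":[0,0,0],"grip":-1},{"translation":[2,0,0],"twist":[0,0,0],"grip":-1},{"translation":[1,0,0],"twist":[0,0,0],"grip":-1},{"translation":[1,0,0],"twist":[0,0,0],"grip":-1},{"translation":[1,0,0],"twist":[0,0,0],"grip":-1}]'; python3 st.py
```

```text
t: 15.45
tool_pos: [0.5932, -0.0429, -0.0059]
orientation: [2.304, 2.132, -0.02]
force: [-0.8, -5.7, -0.2]
opening: 0.0005
t 15.45 tcp [ 0.5932 -0.0429 -0.0059] plate xy mm [43.5 16.2] toolx in plate [-0.014  1.   ] z [-0.008 -0.011 -1.   ] F plate [-0.3 -5.8] -0.2 open 0.0005
```

```bash
python3 -m pendant '[{"translation":[1,0,0],"twist":[0,0,0],"grip":-1},{"translation":[1,0,0],"twist":[0,0,0],"grip":-1},{"translation":[0,0,0],"twist":[0,0,0],"grip":-1},{"translation":[0,0,0],"twist":[0,0,0],"grip":-1},{"translation":[0,0,0],"twist":[0,0,0],"grip":-1},{"translation":[0,0,0],"twist":[0,0,0],"grip":-1},{"translation":[0,0,0],"twist":[0,0,0],"grip":-1},{"translation":[0,0,0],"twist":[0,0,0],"grip":-1},{"translation":[0,0,0],"twist":[0,0,0],"grip":-1},{"translation":[0,0,0],"twist":[0,0,0],"grip":-1}]'
python3 - <<'E'
from st import *
st()
p,d=robot.read_camera("side"); np.savez("s4.npz",p=p,d=d)
cv2.imwrite("pics/s4.png",cv2.resize(p[110:240,190:345,::-1],None,fx=4.5,fy=4.5,interpolation=2))
E
```

```text
t: 16.45
tool_pos: [0.5932, -0.0432, -0.0059]
orientation: [2.304, 2.129, -0.024]
force: [-1.3, -1.1, -0.2]
opening: 0.0009
t 16.45 tcp [ 0.5932 -0.0432 -0.0059] plate xy mm [43.5 15.9] toolx in plate [-0.013  1.   ] z [-0.008 -0.014 -1.   ] F plate [-1.1 -1.2] -0.2 open 0.0009
```

View pics/s4.png

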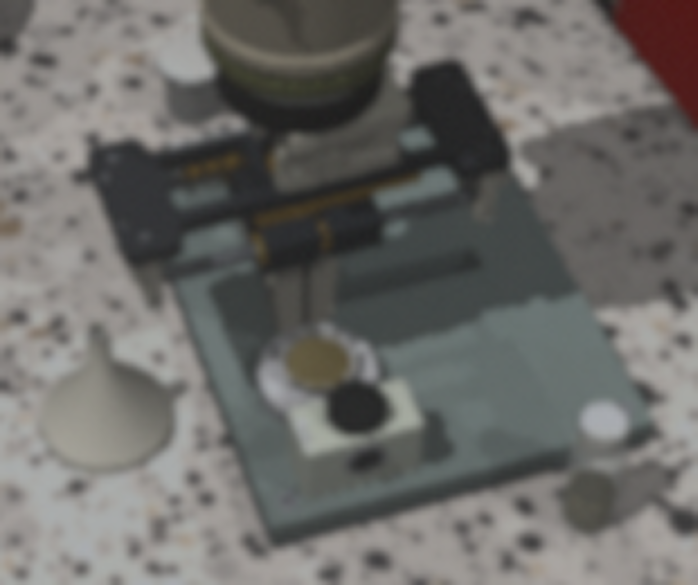

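The shuttle stands right at the reader, with its cup at (318,362). Forward motion stalled with the force rising to 5.8 N, so it should be home. I'll retreat clear and check with the top camera.

```bash
python3 -m pendant '[{"translation":[-6,0,0],"twist":[0,0,0],"grip":-1},{"translation":[-10,0,0],"twist":[0,0,0],"grip":-1},{"translation":[-10,0,-10],"twist":[0,0,0],"grip":-1},{"translation":[0,0,-30],"twist":[0,0,0],"grip":-1},{"translation":[0,0,-40],"twist":[0,0,0],"grip":-1},{"translation":[0,0,-40],"twist":[0,0,0],"grip":-1},{"translation":[-10,-40,-30],"twist":[0,0,0],"grip":-1},{"translation":[-20,-40,0],"twist":[0,0,0],"grip":-1},{"translation":[-30,-40,0],"twist":[0,0,0],"grip":-1},{"translation":[-30,-40,0],"twist":[0,0,0],"grip":-1}]'
python3 -m pendant '[{"translation":[-40,0,0],"twist":[0,0,0],"grip":-1},{"translation":[-40,0,0],"twist":[0,0,0],"grip":-1},{"translation":[-40,0,0],"twist":[0,0,0],"grip":-1},{"translation":[-40,0,0],"twist":[0,0,0],"grip":-1},{"translation":[-30,0,0],"twist":[0,0,0],"grip":-1},{"translation":[0,0,0],"twist":[0,0,0],"grip":-1},{"translation":[0,0,0],"twist":[0,0,0],"grip":-1},{"translation":[0,0,0],"twist":[0,0,0],"grip":-1},{"translation":[0,0,0],"twist":[0,0,0],"grip":-1},{"translation":[0,0,0],"twist":[0,0,0],"grip":-1}]'
python3 - <<'E'
from st import *
st()
p,d=robot.read_camera("top"); np.savez("t5.npz",p=p,d=d)
cv2.imwrite("pics/t5.png",cv2.resize(p[170:290,170:350,::-1],None,fx=4.4,fy=4.4,interpolation=2))
E
```

```text
t: 17.5
tool_pos: [0.4263, -0.1497, 0.1557]
orientation: [2.299, 2.131, -0.021]
force: [-0.0, -0.8, 0.2]
opening: 0.0003
t: 18.5
tool_pos: [0.4017, -0.3506, 0.1666]
orientation: [2.3, 2.117, -0.019]
force: [-0.3, 0.1, 0.7]
opening: 0.0005
t 18.5 tcp [ 0.4017 -0.3506  0.1666] plate xy mm [-118.9 -307.8] toolx in plate [-0.01  1.  ] z [ 0.002 -0.02  -1.   ] F plate [-0.3  0.1] 0.7 open 0.0005
```

View pics/t5.png

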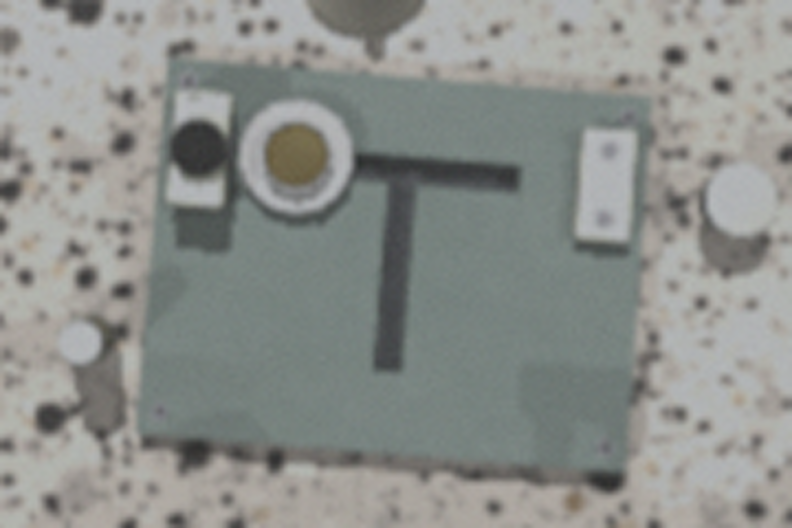

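Run:
```python
from h import *
f=lambda u,z:atz("top",[np.array(u)/4.4+170],z)[0][:2]
sh=f([296.5,157],.033); rd=f([200,148],.07)
t=np.array([[288,160],[519,179],[403,169]])/4.4+170
W=atz("top",t,.02); a,R,T,r=fit(W,[[.045,.062],[.045,-.062],[.045,0]])
print(sh,rd,np.linalg.norm(sh-rd),"plate",R.T@(sh-T))
g=f([238,157],.03)-f([232,153],.06); print("gap rim-reader",g)
```

```text
[ 0.60014166 -0.00396164] [0.60312055 0.04495721] 0.04900946305746806 plate [0.04608228 0.05714008]
gap rim-reader [-0.00021687 -0.00210477]
```

```bash
python3 -c "
from plant import robot
print(robot.close_job())"
```

```text
the job is handed in; nothing more can be done
None
```

I pushed the shuttle with the shut fingertips along the long slot to the corner. Then I turned the tool a quarter turn and pushed the shuttle sideways to the reader on the left. I handed the job in at about 18.5 s; no verdict is reported.

**Final check (top camera):**
- The shuttle's centre is at plate x = 46 mm, y = 57 mm; home is 45 and 57 mm.
- It is 49 mm from the reader's centre; the limit is 54 mm.
- The shuttle looks flat, and the vial, plunger and funnel appear where they started.
- The arm is well clear of everything.

**Corner check (side camera):** the shuttle was at plate x = 45 mm and y = 2.5 mm when it reached the corner, within the limits. The highest force I read was 5.8 N, when the pin met the slot's end; I read it only between moves.

**What disagreed:**
- **Tip height:** the real fingertips end about 30 mm above the reported TCP. My first push therefore passed over the cup without touching the shuttle. I measured the offset from the depth images and repeated the push lower.
- **Gap to reader:** a rough estimate from the rim and reader edges came out at 2 mm overlap in place of the 5 mm gap, with the sign wrong, so I disregarded it. The centre-to-centre distance and the slot position agree with home.

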